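# Run the slide magazines home and bolt them in

## Task

Push the row of four slide magazines along the loading track as one train, from behind the last one, until the first sits against the end stop and all four touch. Then push the orange tab of the bolt so that the bolt goes fully across behind the last magazine, and draw clear. Everything is pushed with the fingertips, nothing picked up: do not lift or tip any magazine or pull the row apart, and leave the spare magazine, the oil bottle and the jar where they stand.

Things in the scene. Friction and masses are not known exactly. Their poses are not given: they have to be found in the camera images.
- track: Fixed straight channel, dark grey base with white side walls, 110 x 335 mm. Origin: at bench level under the channel's centre line; +y along the channel to the end stop, +x across it, away from the bolt's side. Channel floor z = 6 mm, 85 mm wide (x = -42.5 to 42.5), wall tops z = 20 mm; it runs from y = -175 mm (open end) to 140 mm (stop).
- stop (a point): Middle of the face of the aluminium end stop, which the first magazine must touch: at track x = 0, y = 140 mm, z = 20 mm. The stop is 18 mm thick, its top at z = 36 mm, with two thumbscrews on it up to z = 50 mm.
- channel_bolt (a point): Point on the channel floor's centre line where the bolt crosses it (track x = 0, y = 9 mm, z = 6 mm). The bar is 12 mm wide (track y = 3 to 15 mm) and runs at z = 22 to 32 mm, above the side wall. It can go in only when the last magazine is past it; with the row home that magazine's rear face is at track y = 20 mm.
- mag1: Pale grey slide magazine with red tabs and glass slides standing in it, first of the row, nearest the stop. 82 mm across the track (its x), 30 mm along the track (its y), 30 mm high (walls 26 mm), about 110 g, loose in the channel. Origin: centre of its underside; axes parallel to the track's.
- mag2: Pale grey slide magazine with yellow tabs and glass slides standing in it, second of the row. 82 mm across the track (its x), 30 mm along the track (its y), 30 mm high (walls 26 mm), about 110 g, loose in the channel. Origin: centre of its underside; axes parallel to the track's.
- mag3: Pale grey slide magazine with green tabs and glass slides standing in it, third of the row. 82 mm across the track (its x), 30 mm along the track (its y), 30 mm high (walls 26 mm), about 110 g, loose in the channel. Origin: centre of its underside; axes parallel to the track's.
- mag4: Pale grey slide magazine with blue tabs and glass slides standing in it, last of the row, at the end away from the stop: the one to push on. 82 mm across the track (its x), 30 mm along the track (its y), 30 mm high (walls 26 mm), about 110 g, loose in the channel. Origin: centre of its underside; axes parallel to the track's.
- bolt (a joint): Travel of the locking bolt in metres, along the track's +x: 0 fully drawn back, 0.055 fully home across the channel behind the last magazine. Starts drawn back (0 to 0.012). Light friction (about 1.5 N), no spring, stays where it is left. Its tip is at track x = -62 mm + travel.
- bolt_tab (a point): Middle (z = 47 mm) of the outer face of the bolt's orange upright thumb tab, to be pushed along track +x; at track x = -144 mm + travel, y = 9 mm. The tab is 36 mm wide (track y), 8 mm thick, z = 26 to 60 mm. Under it lies a fixed white bracket, top at z = 20 mm, track x = -170 to -55, y = -16 to 34 mm.
- spare: Spare slide magazine with black tabs and two slides, 82 x 30 x 30 mm, on the bench beside the track; leave alone. Origin: centre of its underside, its x along the 82 mm.
- oil: Amber glass immersion-oil bottle with black cap, 36 mm diameter, 68 mm tall, standing on the bench; leave alone. Origin: centre of its underside.
- jar: Small white jar with blue lid, 46 mm diameter, 45 mm tall, standing on the bench; leave alone. Origin: centre of its underside.
There are look-alikes about, which are no part of the job. Leave any purple look-alike of the mag4 alone.

How it is judged:
On the way, in this order (a step that is already met when the one before it is completed fails the run):
1. the row is home against the end stop, with the bolt still drawn back (y of mag1 in the frame of track above 0.122 m and y of mag4 in the frame of track above 0.031 m and z of each of mag1, mag2, mag3, mag4 in the frame of track below 0.01 m and value of joint bolt below 0.03 m), for 0.2 s.
2. the bolt is pushed across behind the last magazine (y of mag1 in the frame of track above 0.122 m and y of mag4 in the frame of track above 0.031 m and value of joint bolt above 0.048 m), for 0.2 s.
At the end, for the whole second after the job is handed in: First magazine within 3 mm of the end stop, the last within 4 mm of its place in a closed row, all four flat on the channel floor and at rest, the bolt at least 48 mm of its 55 mm home (all of step 2 and z of each of mag1, mag2, mag3, mag4 in the frame of track below 0.01 m and linear speed of each of mag1, mag2, mag3, mag4 below 0.01 m/s); the robot touches nothing.
It fails at once if a magazine of the row is lifted (8 mm) or tipped (z of any of mag1, mag2, mag3, mag4 in the frame of track above 0.014 m or angle between any of mag1, mag2, mag3, mag4's own z axis and vertical above 0.25 rad).
It fails at once if the row is pulled apart (a gap of more than 10 mm) (y of mag1 in the frame of mag2 above 0.04 m or y of mag2 in the frame of mag3 above 0.04 m or y of mag3 in the frame of mag4 above 0.04 m).
It fails at once if the spare magazine, the bottle or the jar is moved (15 mm) or tipped (distance of any of spare, oil, jar from where it was at the start of the episode above 0.015 m or angle between any of spare, oil, jar's own z axis and vertical above 0.3 rad).
It also fails if it takes over 45 s, if anything falls off the work surface, if the arm or the gripper's body presses on something with over 40 N, if the wrist force passes 120 N, or if a joint passes its speed limit or range.

## Robot

A 7-joint arm with a two-finger parallel gripper is mounted at the origin on the work surface. World frame = base frame: x ahead of the robot, y to its left, z up, the work surface at z = 0. Lengths are in m, angles in rad, forces in N, time in s.
With the tool pointing down it reaches from about 0.4 to 0.85 m from the base axis. Payload 10.4 kg.
Tool frame: the origin (TCP) lies midway between the tips of the shut fingers; the grasp point (between the pads) lies 19 mm behind it; z points along the fingers, y is the direction in which the jaws open and shut (so a half turn about z gives the same grasp; the last joint's range is limited). The gripper opens to 85 mm and grips with 20 to 120 N. Pads are 22 mm wide; open, the fingers measure 114 mm over their backs; the gripper's body (76 mm by 85 mm) begins 54 mm behind the grasp point. The pads swing forward as they close: fully open they stand 13 mm farther back than shut.
Start: joints at [1.29, 0.332, -0.065, 1.46, 0.022, 1.35, -0.088], TCP at [0.159, -0.604, 0.231] pointing down, gripper open.
Joint ranges: [-2.6, 2.6], [-0.5, 2.12], [-1.47, 1.34], [0.16, 2.42], [-1.27, 4.41], [0.06, 2.06], [-2.6, 2.6]. Speed limits (rad/s): [2.22, 2.22, 2.79, 2.79, 3.14, 3.14, 3.14].

## Interface

Orientations are given as a unit quaternion [x, y, z, w].
In Python, from workcell import manip, viewer gives the robot as it stands.
- The arm moves only by the tool move_arm, never from a script. Its argument "deltas" is a list of rows, each a list of 7 numbers: the shift along the tool's x, y, z in m, then the turn, a rotation vector about the tool's x, y, z in degrees, then the opening, from -1 (shut) to 1 (fully open). In form: [[dx, dy, dz, wx, wy, wz, gripper], ...]. A call has 1 to 10 rows; each row shifts and turns the commanded pose from where the row before left it, along the tool's axes as they then stand; what a row does not reach is not made up. A row lasts 1/8 s, in which the tool goes at most 62.5 mm and 10.7 degrees, less where a joint would pass 70% of its speed; a pose out of reach is approached as far as the arm can. A call with a gripper value outside its range is refused whole. The fingers move at their own pace and stop on an object; "force" is the grip in N (left out, the last holds). Time passes only in rows, so rows that do not move let the fingers close. It gives the time, the measured TCP pose, the force and the opening at its end, in the units of the state.
- manip.get_obs(): the state, without advancing time (a new reading comes with each control period).
- viewer.camera(name): name is "scene" or "side" or "wrist"; returns (picture, depth): 384x512x3 uint8, red, green, blue; 384x512 float32, m along the optical axis (not along the pixel's ray), 0 where there is no reading.
- viewer.calibration(name): a dict with "fx", "fy", "cx", "cy" (pixels), "R" (3x3) and "t" (3): a world point X has camera coordinates R X + t; the wrist camera has in their place "T_tool_cam" (4x4, takes a point from camera to tool coordinates, whose origin is the TCP and whose axes are the flange's). Camera axes: x right, y down, z forward; pixel columns grow to the right and rows downward; lengths in m; the calibration is good to about 2 mm. A picture is of the moment at which its call begins: read the wrist's pose just before it. calibration takes no time and is no camera call.
- manip.hand_in(): hands the job in, once; it reports no verdict.
The state is a dict: "clock": time; "joint_pos": joint angles; "joint_velocities": joint speeds; "tau": joint torques, N m; "position": TCP position; "ee_rot": TCP orientation; "ft_force": force on the tool from outside, world axes, zero at the start; "torque": the same for the moment, N m; "grip_width": opening from 0.0 (shut) to 1.0 (fully open).
Only numpy, scipy, OpenCV 4.12 (cv2) and the standard library are available. Lean on these libraries where they do the work, as an engineer would, in place of code of your own. Each camera call takes 0.05 s, during which the arm holds its last target.

## Working session

There is one attempt and no reset: what is moved stays moved. The work goes in short steps, Python scripts to look and compute and a tool call to move; the robot and the scene stay as the last step left them, time stands still between calls to the robot, and variables do not carry over. Pictures are saved under pics/ and viewed, and the job is handed in when it is done.

Besides the shell and the picture viewer there is one more tool, called after ">>>" as name([rows], argument=value, ...), one row to a line, values as JSON. move_arm: Moves the arm, as the interface text tells. Its arguments: {"type":"object","properties":{"deltas":{"type":"array"},"force":{"type":"number"}},"required":["deltas"]}

```bash
mkdir -p pics; python3 - <<'E'
from workcell import manip, viewer
import cv2, numpy as np
o=manip.get_obs(); print({k:np.round(v,4) for k,v in o.items()})
for n in ["scene","side","wrist"]:
    p,d=viewer.camera(n); cv2.imwrite(f"pics/{n}0.png",p[:,:,::-1]); np.save(f"{n}0_d.npy",d); np.save(f"{n}0_p.npy",p)
    print(n,viewer.calibration(n))
E
```

```text
{'clock': np.float64(0.0), 'joint_pos': array([ 1.2904,  0.3329, -0.0647,  1.461 ,  0.0216,  1.3499, -0.0885]), 'joint_velocities': array([ 0.0009, -0.0002,  0.0017, -0.0003,  0.0008,  0.0001,  0.    ]), 'tau': array([ 4.00000e-04, -6.25451e+01,  4.92000e-02, -3.91602e+01,
        1.61000e-02,  1.01000e-02, -0.00000e+00]), 'position': array([ 0.1592, -0.604 ,  0.2305]), 'ee_rot': array([ 9.917e-01,  1.285e-01, -1.000e-04, -7.000e-04]), 'ft_force': array([-0.1628, -0.3757,  0.0869]), 'torque': array([ 0.0157, -0.0139,  0.0028]), 'grip_width': np.float64(1.0004)}
scene {'fx': 412.6236148301373, 'fy': 412.6236148301373, 'cx': 253.93933539834413, 'cy': 193.1692628523131, 'R': array([[ 0.70068692,  0.71346537, -0.0022354 ],
       [ 0.50354078, -0.49673698, -0.70689395],
       [-0.50545476,  0.49418573, -0.70731601]]), 't': array([-0.4305898 , -0.28136808,  1.25350751])}
side {'fx': 388.5696089229844, 'fy': 388.5696089229844, 'cx': 248.35742339906122, 'cy': 185.78558441291372, 'R': array([[ 0.76002126, -0.64986118,  0.00693753],
       [-0.2945811 , -0.35399246, -0.88764369],
       [ 0.57930101,  0.67258441, -0.46047862]]), 't': array([-0.48813742,  0.24922266,  0.42456445])}
wrist {'fx': 301.202235701506, 'fy': 301.202235701506, 'cx': 249.77966193047047, 'cy': 188.12456233527973, 'T_tool_cam': array([[-8.60120479e-04, -9.46739155e-01, -3.22000361e-01,
         8.26210662e-02],
       [ 9.99999180e-01, -1.11990369e-03,  6.21542464e-04,
        -9.37804143e-04],
       [-9.49047979e-04, -3.21999563e-01,  9.46739342e-01,
        -1.40779069e-01],
       [ 0.00000000e+00,  0.00000000e+00,  0.00000000e+00,
         1.00000000e+00]])}
```

View pics/scene0.png

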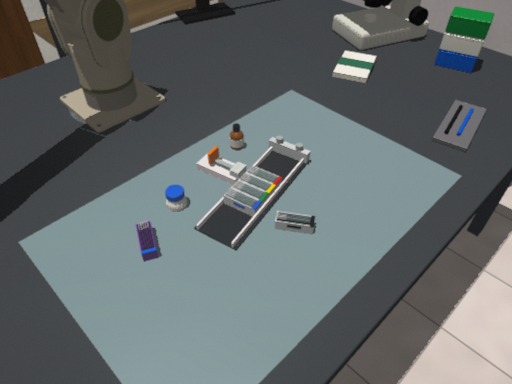

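View pics/side0.png

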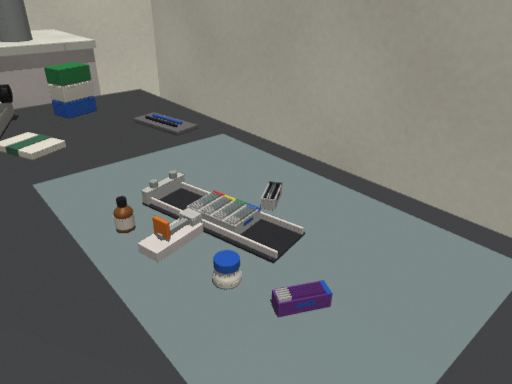

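View pics/wrist0.png

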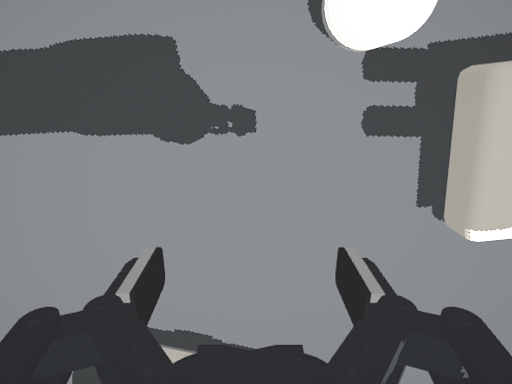

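The scene view shows the track from about (220,230) to (290,150), with the row at about (250,190). The orange tab is at (213,155), the oil bottle at (237,137), the jar at (176,197), the spare at (295,222) and a purple look-alike at (147,240). I'll enlarge the row next.

```bash
python3 - <<'E'
import cv2
a=cv2.imread("pics/scene0.png")[115:265,130:330]; cv2.imwrite("pics/scene_crop.png",cv2.resize(a,None,fx=4,fy=4,interpolation=cv2.INTER_CUBIC))
a=cv2.imread("pics/side0.png")[160:320,110:340]; cv2.imwrite("pics/side_crop.png",cv2.resize(a,None,fx=3.4,fy=3.4,interpolation=cv2.INTER_CUBIC))
E
```

```text
(no output)
```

View pics/scene_crop.png

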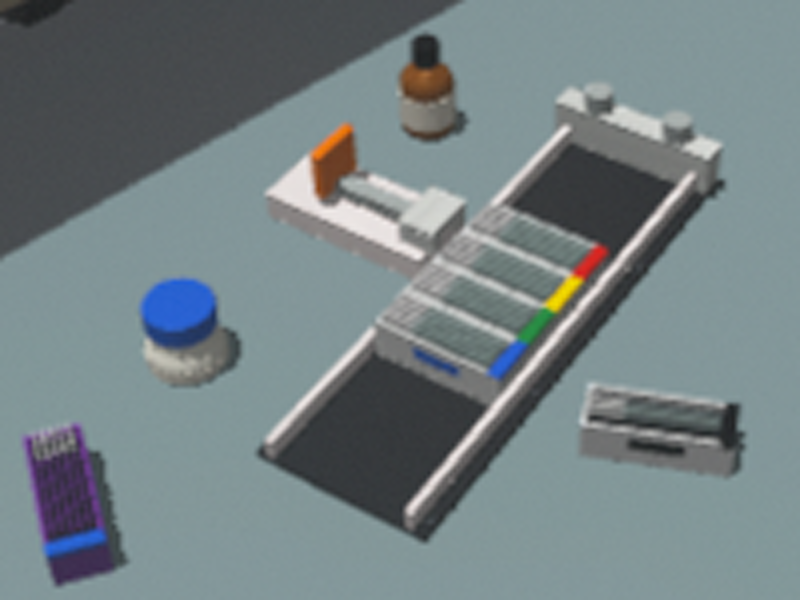

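View pics/side_crop.png

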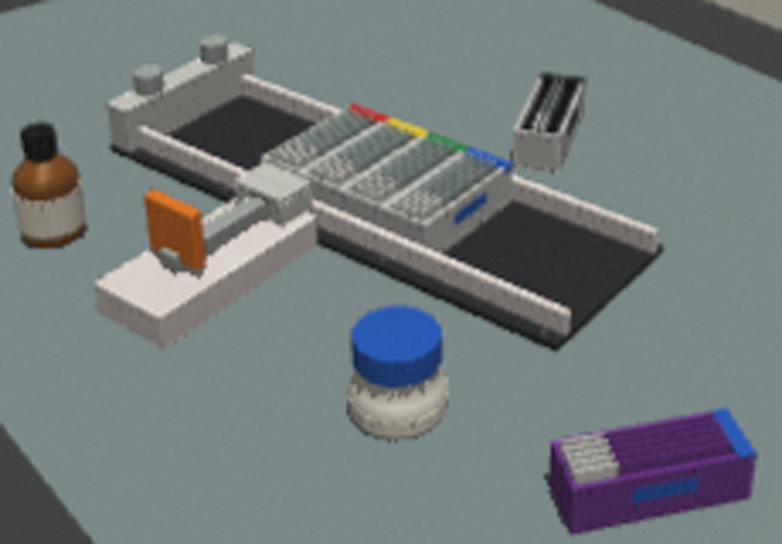

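The crops settle which magazine is meant. The blue-tabbed mag4 is the last of the grey row, at scene (254,205). The other blue-tabbed body, at (147,240), is the purple look-alike and gets left alone. Next I measure the track frame.

```bash
cat > h.py <<'E'
import numpy as np, cv2
from workcell import viewer
def ray(cal,u,v):
    d=np.array([(u-cal['cx'])/cal['fx'],(v-cal['cy'])/cal['fy'],1.0]); R=np.array(cal['R']);t=np.array(cal['t'])
    return -R.T@t, R.T@d
def onplane(cal,u,v,z):
    o,d=ray(cal,u,v); return o+d*(z-o[2])/d[2]
def cloud(cal,dep):
    v,u=np.mgrid[:dep.shape[0],:dep.shape[1]]
    c=np.stack([(u-cal['cx'])/cal['fx']*dep,(v-cal['cy'])/cal['fy']*dep,dep],-1)
    return (c-np.array(cal['t']))@np.array(cal['R'])
E
python3 - <<'E'
from h import *
for n in ["scene","side"]:
    cal=viewer.calibration(n); p=np.load(f"{n}0_p.npy"); d=np.load(f"{n}0_d.npy"); X=cloud(cal,d)
    hsv=cv2.cvtColor(p,cv2.COLOR_RGB2HSV)
    H,S,V=[hsv[...,i].astype(int) for i in range(3)]
    box=np.zeros(d.shape,bool)
    if n=="scene": box[115:265,130:330]=1
    else: box[160:320,110:340]=1
    for nm,m in dict(orange=(H>4)&(H<16)&(S>200)&(V>140),red=((H<4)|(H>176))&(S>150)&(V>120),yellow=(H>22)&(H<32)&(S>150),green=(H>45)&(H<75)&(S>120),blue=(H>100)&(H<118)&(S>170)&(V>90)).items():
        m=(m&box).astype(np.uint8)
        k,l,st,c=cv2.connectedComponentsWithStats(m)
        for i in range(1,k):
            if st[i,4]>=8:
                q=X[(l==i)&(d>0)]
                print(n,nm,st[i,4],c[i].round(1),"mean",q.mean(0).round(4),"lo",q.min(0).round(3),"hi",q.max(0).round(3))
    # white wall
    g=box&(d>0)&(X[...,2]>.0165)&(X[...,2]<.0225)&(S<40)&(V>150)
    vis=p.copy(); vis[g]=(255,0,255); cv2.imwrite(f"pics/{n}_wall.png",cv2.resize(vis[115:320,110:340,::-1],None,fx=3,fy=3,interpolation=cv2.INTER_NEAREST)[:600,:800])
    print(n,"bench z",np.median(X[250:260,240:250,2] if n=="scene" else X[200:205,330:340,2]))
E
```

```text
scene orange 24 [212.5 150.4] mean [0.4556 0.0171 0.0596] lo [0.45  0.002 0.057] hi [0.46  0.033 0.062]
scene red 31 [277.5 179.8] mean [0.6147 0.0767 0.03  ] lo [0.592 0.062 0.005] hi [0.622 0.111 0.034]
scene yellow 38 [270.4 188.1] mean [0.6234 0.0438 0.0318] lo [0.617 0.03  0.028] hi [0.629 0.059 0.035]
scene green 31 [263.7 196.1] mean [0.6308 0.0146 0.0319] lo [0.625 0.001 0.029] hi [0.636 0.029 0.034]
scene blue 204 [173.8 191.7] mean [ 0.4901 -0.126   0.0443] lo [ 0.467 -0.145  0.034] hi [ 0.508 -0.105  0.048]
scene blue 33 [256.5 204.5] mean [ 0.6379 -0.0151  0.0322] lo [ 0.632 -0.027  0.03 ] hi [0.644 0.001 0.035]
scene blue 53 [148.4 250.2] mean [ 0.5713 -0.2522  0.0255] lo [ 0.561 -0.265  0.019] hi [ 0.579 -0.239  0.028]
scene bench z 0.0005281424259279299
side orange 41 [160.4 220.3] mean [0.453  0.0121 0.0589] lo [ 0.448 -0.003  0.056] hi [0.459 0.028 0.061]
side red 13 [218.  192.8] mean [0.616  0.0671 0.033 ] lo [0.611 0.056 0.031] hi [0.621 0.081 0.036]
side yellow 16 [229.7 197.2] mean [0.6231 0.0368 0.033 ] lo [0.615 0.027 0.031] hi [0.629 0.051 0.037]
side blue 10 [247.8 220.9] mean [ 0.6052 -0.0415  0.0214] lo [ 0.594 -0.044  0.019] hi [ 0.615 -0.039  0.023]
side blue 479 [226.3 261.5] mean [ 0.4839 -0.1327  0.0424] lo [ 0.467 -0.148  0.029] hi [ 0.507 -0.108  0.047]
side blue 52 [325.6 287.3] mean [ 0.5709 -0.2575  0.0262] lo [ 0.562 -0.269  0.025] hi [ 0.578 -0.245  0.028]
side blue 50 [305.  303.8] mean [ 0.532  -0.2534  0.0153] lo [ 0.52  -0.259  0.012] hi [ 0.545 -0.247  0.018]
side bench z 0.0003984744824872217
```

View pics/scene_wall.png

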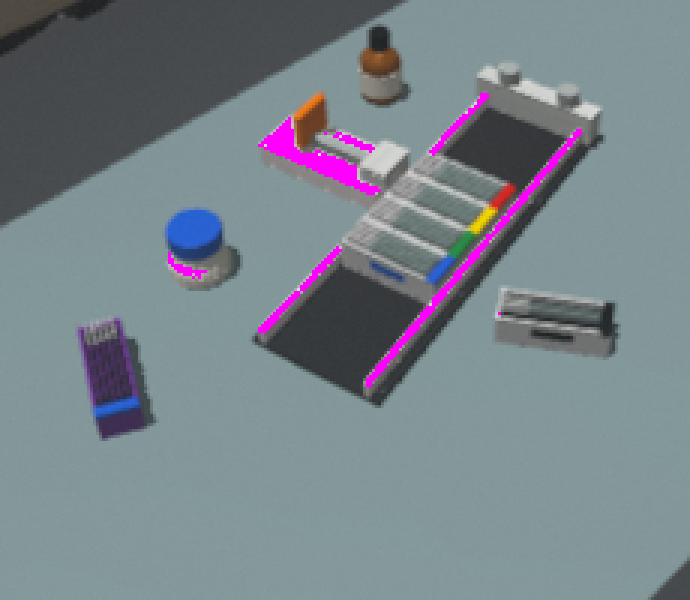

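View pics/side_wall.png

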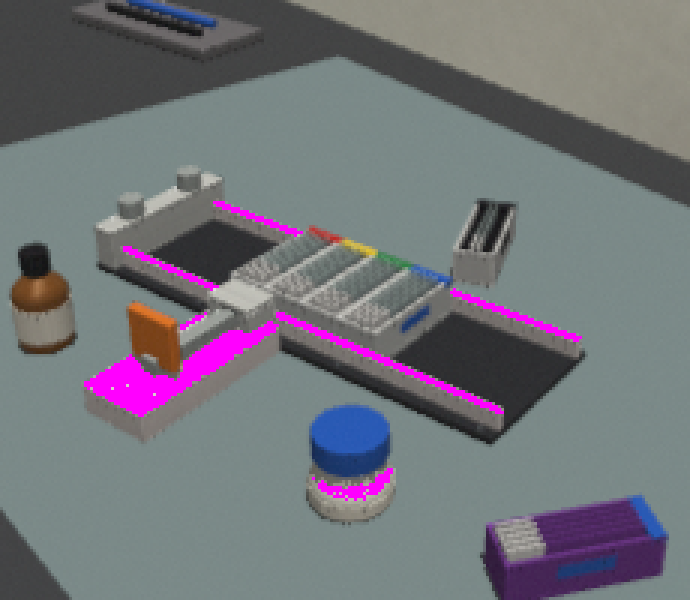

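```bash
python3 - <<'E'
from h import *
fits=[]
for n in ["scene","side"]:
    cal=viewer.calibration(n); p=np.load(f"{n}0_p.npy"); d=np.load(f"{n}0_d.npy"); X=cloud(cal,d)
    hsv=cv2.cvtColor(p,cv2.COLOR_RGB2HSV); S=hsv[...,1];V=hsv[...,2]
    g=(d>0)&(X[...,2]>.017)&(X[...,2]<.0225)&(S<40)&(V>150)
    a0=np.deg2rad(13.8); ex=np.array([np.cos(a0),np.sin(a0)]); ey=np.array([-ex[1],ex[0]])
    P=X[g][:,:2]; c0=np.array([.575,.06]); q=np.c_[(P-c0)@ex,(P-c0)@ey]
    res=[]
    for s in (-1,1):
        w=q[(abs(q[:,0]-s*.049)<.012)&(abs(q[:,1])<.19)&~((s<0)&(q[:,0]<-.055))]
        # use top-face points; robust line
        l=cv2.fitLine(w.astype(np.float32),cv2.DIST_HUBER,0,.001,.001).ravel()
        sl=l[0]/l[1]; x0=l[2]-sl*l[3]
        res.append((sl,x0)); print(n,s,len(w),"slope deg",np.rad2deg(sl).round(2),"x0",x0.round(4),"y range",w[:,1].min().round(4),w[:,1].max().round(4),"resid",np.std(w[:,0]-sl*w[:,1]-x0).round(4))
    # floor: dark, z~6mm
    # mag rear face & stop face
    f=(d>0)&(abs(X[...,2]-.006)<.003)&(V<70)
    Q=np.c_[(X[f][:,:2]-c0)@ex,(X[f][:,:2]-c0)@ey]; Q=Q[(abs(Q[:,0])<.035)&(abs(Q[:,1])<.2)]
    print(n,"floor y",np.percentile(Q[:,1],[0,1,99,100]).round(4), "gap",Q[(Q[:,1]<0),1].max().round(4),Q[(Q[:,1]>0.0),1].min().round(4))
    h=(d>0)&(X[...,2]>.024)&(X[...,2]<.037)
    Q=np.c_[(X[h][:,:2]-c0)@ex,(X[h][:,:2]-c0)@ey,X[h][:,2]]; Q=Q[(abs(Q[:,0])<.036)]
    print(n,"upper y hist",[(round(-.2+.005*i,3),c) for i,c in enumerate(np.histogram(Q[:,1],np.arange(-.2,.2,.005))[0]) if c])
E
```

```text
scene -1 121 slope deg 0.09 x0 -0.0389 y range -0.1894 0.119 resid 0.0034
scene 1 242 slope deg 0.28 x0 0.0513 y range -0.1892 0.1176 resid 0.0016
scene floor y [-0.1981 -0.1961  0.1162  0.1193] gap -0.1028 0.0445
scene upper y hist [(-0.11, np.int64(1)), (-0.105, np.int64(92)), (-0.1, np.int64(80)), (-0.095, np.int64(48)), (-0.09, np.int64(53)), (-0.085, np.int64(47)), (-0.08, np.int64(32)), (-0.075, np.int64(38)), (-0.07, np.int64(73)), (-0.065, np.int64(43)), (-0.06, np.int64(49)), (-0.055, np.int64(43)), (-0.05, np.int64(30)), (-0.045, np.int64(39)), (-0.04, np.int64(68)), (-0.035, np.int64(38)), (-0.03, np.int64(42)), (-0.025, np.int64(42)), (-0.02, np.int64(30)), (-0.015, np.int64(37)), (-0.01, np.int64(67)), (-0.005, np.int64(35)), (0.0, np.int64(41)), (0.005, np.int64(42)), (0.01, np.int64(29)), (0.015, np.int64(10)), (0.11, np.int64(1)), (0.115, np.int64(103)), (0.12, np.int64(27)), (0.125, np.int64(18)), (0.13, np.int64(10)), (0.135, np.int64(4))]
side -1 237 slope deg 0.29 x0 -0.0403 y range -0.1898 0.1159 resid 0.0026
side 1 149 slope deg 0.51 x0 0.0502 y range -0.1885 0.1137 resid 0.0016
side floor y [-0.2    -0.1992  0.112   0.1143] gap -0.1063 0.0426
side upper y hist [(-0.11, np.int64(72)), (-0.105, np.int64(97)), (-0.1, np.int64(76)), (-0.095, np.int64(64)), (-0.09, np.int64(53)), (-0.085, np.int64(56)), (-0.08, np.int64(30)), (-0.075, np.int64(70)), (-0.07, np.int64(76)), (-0.065, np.int64(63)), (-0.06, np.int64(51)), (-0.055, np.int64(52)), (-0.05, np.int64(24)), (-0.045, np.int64(69)), (-0.04, np.int64(73)), (-0.035, np.int64(57)), (-0.03, np.int64(54)), (-0.025, np.int64(46)), (-0.02, np.int64(13)), (-0.015, np.int64(51)), (-0.01, np.int64(74)), (-0.005, np.int64(52)), (0.0, np.int64(45)), (0.005, np.int64(46)), (0.01, np.int64(8)), (0.015, np.int64(2)), (0.11, np.int64(36)), (0.115, np.int64(116)), (0.12, np.int64(23)), (0.125, np.int64(20)), (0.13, np.int64(11))]
```

>>> move_arm([
  [0.041,-0.0277,0,0,0,0,-1],
  [0.041,-0.0277,0,0,0,0,-1],
  [0.041,-0.0277,0,0,0,0,-1],
  [0.041,-0.0277,0,0,0,0,-1],
  [0.041,-0.0277,0,0,0,0,-1],
  [0.041,-0.0277,0,0,0,0,-1],
  [0.041,-0.0277,0,0,0,0,-1],
], force=40)

```text
clock: 1.02
position: [0.3882, -0.3423, 0.2313]
ee_rot: [0.992, 0.128, -0.0, 0.0]
ft_force: [1.0, 1.0, 0.7]
grip_width: 0.001
```

>>> move_arm([
  [0.041,-0.0277,0,0,0,0,-1],
  [0.041,-0.0277,0,0,0,0,-1],
  [0.041,-0.0277,0,0,0,0,-1],
  [0.041,-0.0277,0,0,0,0,-1],
  [0.041,-0.0277,0,0,0,0,-1],
  [0.041,-0.0277,0,0,0,0,-1],
  [0.041,-0.0277,0,0,0,0,-1],
])

```text
clock: 1.9
position: [0.6163, -0.082, 0.2311]
ee_rot: [0.992, 0.128, -0.0, 0.0]
ft_force: [-0.4, -1.2, 0.6]
grip_width: -0.002
```

>>> move_arm([
  [0,0,0,0,0,-10,-1],
  [0,0,0,0,0,-10,-1],
  [0,0,0,0,0,-10,-1],
  [0,0,0,0,0,-10,-1],
  [0,0,0,0,0,-10,-1],
  [0,0,0,0,0,-10,-1],
  [0,0,0,0,0,-10,-1],
  [0,0,0,0,0,-10,-1],
  [0,0,0,0,0,-8.7,-1],
  [0,0,0,0,0,0,-1],
])

```text
clock: 3.15
position: [0.6154, -0.0832, 0.231]
ee_rot: [0.62, 0.785, -0.0, -0.0]
ft_force: [0.8, 0.0, 0.7]
grip_width: -0.001
```

```bash
python3 - <<'E'
from h import *
from workcell import manip
from scipy.spatial.transform import Rotation as Ro
o=manip.get_obs(); R=Ro.from_quat(o['ee_rot']).as_matrix(); pos=np.array(o['position'])
print(pos.round(4),"yaw x",np.rad2deg(np.arctan2(R[1,0],R[0,0])).round(2),"z",R[:,2].round(4))
p,d=viewer.camera("wrist"); cv2.imwrite("pics/wrist1.png",p[:,:,::-1])
np.save("wrist1_p.npy",p);np.save("wrist1_d.npy",d);np.savez("wrist1_pose.npz",R=R,pos=pos)
p,d=viewer.camera("side"); cv2.imwrite("pics/side1.png",p[:,:,::-1])
E
```

```text
[ 0.6154 -0.0832  0.231 ] yaw x 103.41 z [-5.e-04  2.e-04 -1.e+00]
```

View pics/wrist1.png

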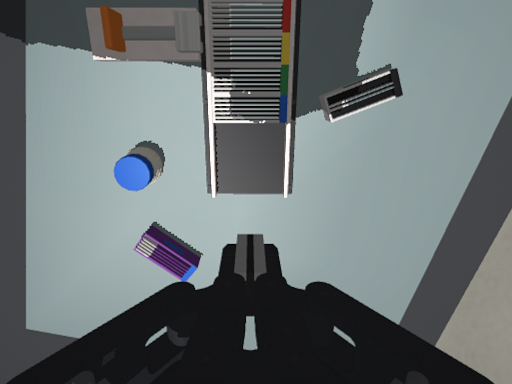

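View pics/side1.png

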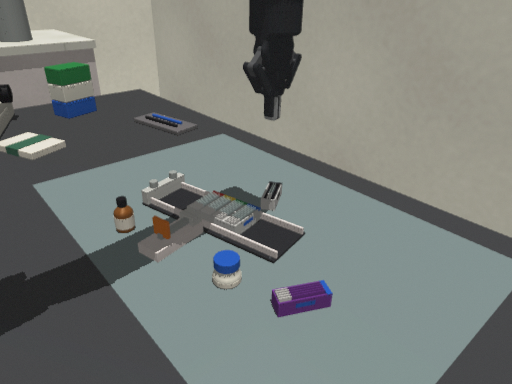

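The wrist view shows the track running straight up the picture, with the channel centre near column 252 and mag4's rear top edge at row 122. The walls are parallel to the columns. I'll check the frame with these points.

```bash
python3 - <<'E'
from h import *
z=np.load("wrist1_pose.npz"); R,pos=z['R'],z['pos']; c=viewer.calibration("wrist"); T=np.array(c['T_tool_cam'])
def wp(u,v,zz):
    o=R@T[:3,3]+pos; d=R@T[:3,:3]@np.array([(u-c['cx'])/c['fx'],(v-c['cy'])/c['fy'],1]); return o+d*(zz-o[2])/d[2]
a=np.deg2rad(13.45); ex=np.array([np.cos(a),np.sin(a)]); ey=np.array([-ex[1],ex[0]]); O=np.array([.5861,.0383])
tr=lambda P:np.array([(P[:2]-O)@ex,(P[:2]-O)@ey])
for nm,u,v,h in [("mag4 rear L",211,122,.032),("mag4 rear R",289,122,.032),("floor end L",217,194,.006),("floor end R",285,194,.006),("wallL in low",214,190,.02),("wallR in low",287.5,190,.02),("wallL in up",206,125,.02),("wallR in up",294,125,.02),("tab top outer bottom",125,50,.06),("tab outer mid",101,30,.06)]:
    P=wp(u,v,h); print(nm,P.round(4),"track",tr(P).round(4))
p=np.load("wrist1_p.npy"); cv2.imwrite("pics/w1crop.png",cv2.resize(p[0:200,80:310,::-1],None,fx=3,fy=3,interpolation=cv2.INTER_CUBIC))
E
```

```text
mag4 rear L [ 0.5625 -0.0489  0.032 ] track [-0.0433 -0.0793]
mag4 rear R [ 0.6466 -0.0289  0.032 ] track [ 0.0432 -0.0795]
floor end L [ 0.5849 -0.1405  0.006 ] track [-0.0428 -0.1736]
floor end R [ 0.6703 -0.1202  0.006 ] track [ 0.045  -0.1737]
wallL in low [ 0.5807 -0.1309  0.02  ] track [-0.0446 -0.1633]
wallR in low [ 0.6691 -0.1099  0.02  ] track [ 0.0462 -0.1634]
wallL in up [ 0.5563 -0.0552  0.02  ] track [-0.0507 -0.0841]
wallR in up [ 0.6549 -0.0318  0.02  ] track [ 0.0506 -0.0842]
tab top outer bottom [0.4733 0.0019 0.06  ] track [-0.1182 -0.0091]
tab outer mid [0.4499 0.0138 0.06  ] track [-0.1382  0.0079]
```

View pics/w1crop.png

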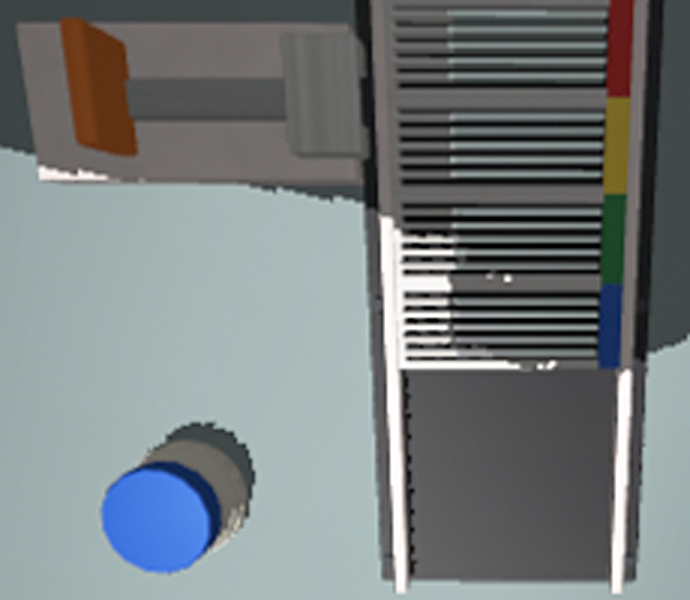

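>>> move_arm([
  [0,0,0.04,0,0,0,-1],
  [0,0,0.04,0,0,0,-1],
  [0,0,0.04,0,0,0,-1],
  [0,0,0.04,0,0,0,-1],
  [0,0,0.035,0,0,0,-1],
  [0,0,0.015,0,0,0,-1],
  [0,0,0.008,0,0,0,-1],
  [0,0,0,0,0,0,-1],
])

```text
clock: 4.25
position: [0.616, -0.0831, 0.0139]
ee_rot: [0.62, 0.785, 0.0, 0.0]
ft_force: [0.7, 1.3, -0.2]
grip_width: 0.001
```

```bash
python3 - <<'E'
from h import *
p,d=viewer.camera("side"); cv2.imwrite("pics/side2.png",cv2.resize(p[130:320,110:340,::-1],None,fx=3,fy=3))
E
```

```text
(no output)
```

View pics/side2.png

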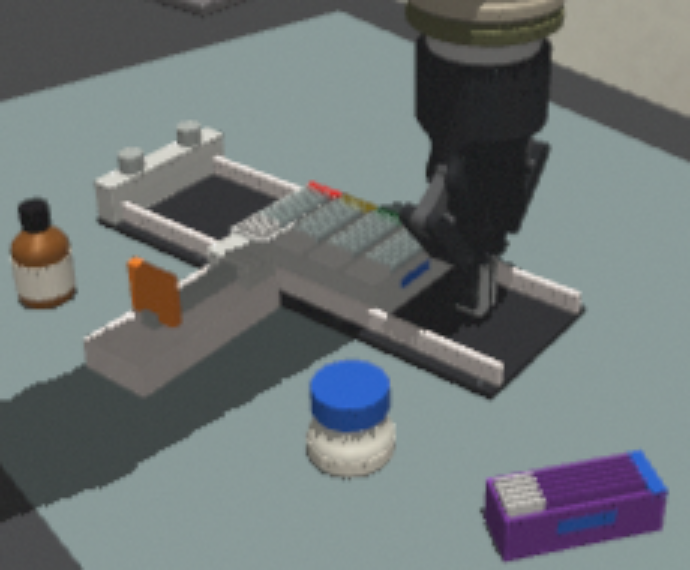

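The fingertips stand in the channel behind mag4, clear of the walls (crop (480,300)). Now I start the push.

>>> move_arm([
  [0.012,0,0,0,0,0,-1],
  [0.01,0,0,0,0,0,-1],
  [0.006,0,0,0,0,0,-1],
  [0.004,0,0,0,0,0,-1],
  [0.004,0,0,0,0,0,-1],
  [0.005,0,0,0,0,0,-1],
  [0.007,0,0,0,0,0,-1],
  [0.008,0,0,0,0,0,-1],
  [0.008,0,0,0,0,0,-1],
  [0.008,0,0,0,0,0,-1],
])

```text
clock: 5.55
position: [0.5987, -0.0125, 0.0134]
ee_rot: [0.619, 0.785, -0.0, 0.0]
ft_force: [1.0, -3.0, 2.4]
grip_width: -0.001
```

```bash
python3 - <<'E'
from h import *
p,d=viewer.camera("side"); cv2.imwrite("pics/side3.png",cv2.resize(p[130:320,110:340,::-1],None,fx=3,fy=3))
E
```

```text
(no output)
```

View pics/side3.png

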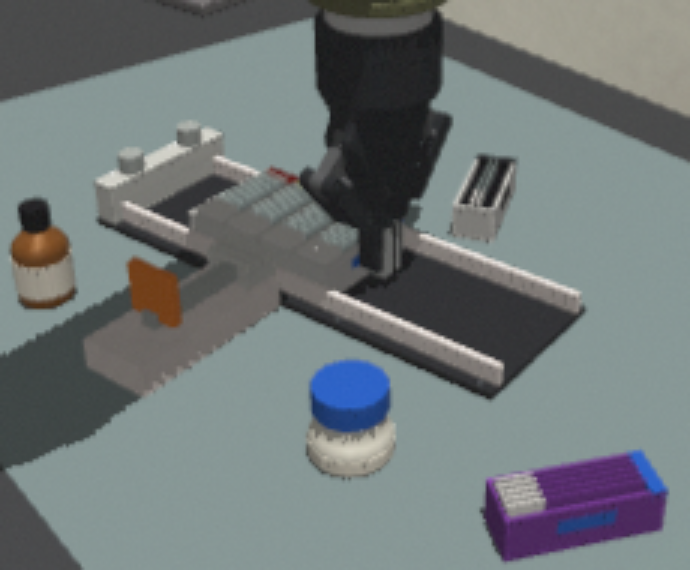

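The row is moving as a closed train at about 3 N. About 60 mm remain.

>>> move_arm([
  [0.007,0,0,0,0,0,-1],
  [0.007,0,0,0,0,0,-1],
  [0.007,0,0,0,0,0,-1],
  [0.007,0,0,0,0,0,-1],
  [0.007,0,0,0,0,0,-1],
  [0.006,0,0,0,0,0,-1],
  [0.005,0,0,0,0,0,-1],
  [0.004,0,0,0,0,0,-1],
  [0.003,0,0,0,0,0,-1],
  [0.002,0,0,0,0,0,-1],
])

```text
clock: 6.85
position: [0.586, 0.0405, 0.0133]
ee_rot: [0.619, 0.785, -0.0, 0.0]
ft_force: [0.7, -3.0, 2.7]
grip_width: -0.003
```

>>> move_arm([
  [0.001,0,0,0,0,0,-1],
  [0.001,0,0,0,0,0,-1],
  [0.001,0,0,0,0,0,-1],
])

```text
clock: 7.22
position: [0.5853, 0.0433, 0.0133]
ee_rot: [0.619, 0.785, -0.0, 0.0]
ft_force: [1.3, -4.4, 4.3]
grip_width: 0.002
```

```bash
python3 - <<'E'
from h import *
p,d=viewer.camera("side"); cv2.imwrite("pics/side4.png",cv2.resize(p[130:320,110:340,::-1],None,fx=3,fy=3))
E
```

```text
(no output)
```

View pics/side4.png

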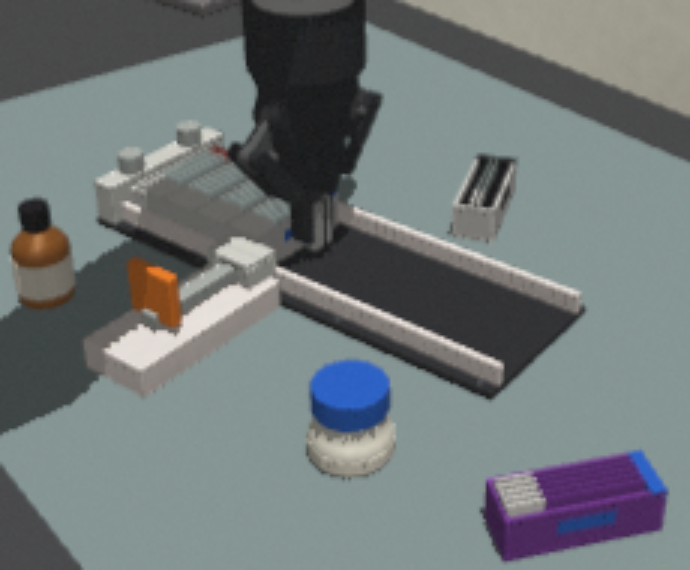

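>>> move_arm([
  [0.001,0,0,0,0,0,-1],
  [0.001,0,0,0,0,0,-1],
  [0.001,0,0,0,0,0,-1],
])

```text
clock: 7.65
position: [0.5845, 0.0464, 0.0133]
ee_rot: [0.619, 0.785, -0.0, 0.0]
ft_force: [1.6, -3.7, 4.3]
grip_width: 0.0
```

>>> move_arm([
  [0.001,0,0,0,0,0,-1],
  [0.001,0,0,0,0,0,-1],
])

```text
clock: 7.9
position: [0.5842, 0.0479, 0.0133]
ee_rot: [0.619, 0.785, -0.0, 0.0]
ft_force: [1.8, -7.7, 2.6]
grip_width: -0.002
```

>>> move_arm([
  [0.001,0,0,0,0,0,-1],
  [0.001,0,0,0,0,0,-1],
])

```text
clock: 8.15
position: [0.5841, 0.0479, 0.0133]
ee_rot: [0.62, 0.785, -0.001, 0.001]
ft_force: [1.7, -11.5, 4.3]
grip_width: 0.004
```

The row stopped at 11.5 N with the TCP at track y of about 0.0098, against the expected 0.009, so it is home. I'll back off and rise.

>>> move_arm([
  [-0.004,0,0,0,0,0,-1],
  [-0.01,0,0,0,0,0,-1],
  [-0.02,0,0,0,0,0,-1],
  [0,0,-0.03,0,0,0,-1],
  [0,0,-0.05,0,0,0,-1],
  [0,0,-0.05,0,0,0,-1],
  [0,0,-0.05,0,0,0,-1],
  [0,0,-0.02,0,0,0,-1],
  [0,0,0,0,0,0,-1],
])

```text
clock: 9.28
position: [0.5922, 0.0164, 0.2141]
ee_rot: [0.62, 0.785, 0.0, 0.001]
ft_force: [0.0, -0.6, 0.1]
grip_width: 0.002
```

```bash
python3 - <<'E'
from h import *
from workcell import manip
from scipy.spatial.transform import Rotation as Ro
o=manip.get_obs(); R=Ro.from_quat(o['ee_rot']).as_matrix(); pos=np.array(o['position']); print(pos)
p,d=viewer.camera("wrist"); cv2.imwrite("pics/wrist5.png",p[:,:,::-1]); np.savez("wrist5_pose.npz",R=R,pos=pos)
p,d=viewer.camera("side"); cv2.imwrite("pics/side5.png",cv2.resize(p[130:320,110:340,::-1],None,fx=3,fy=3,interpolation=cv2.INTER_CUBIC))
E
```

```text
[0.59216861 0.01635754 0.21409491]
```

View pics/wrist5.png

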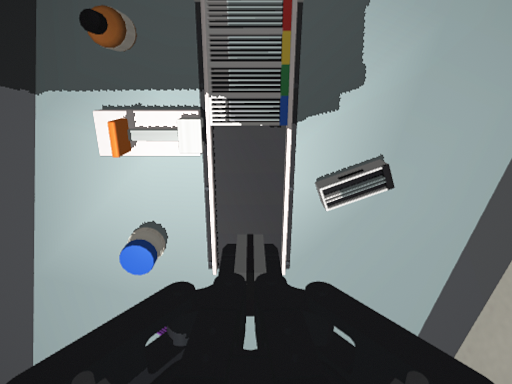

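View pics/side5.png

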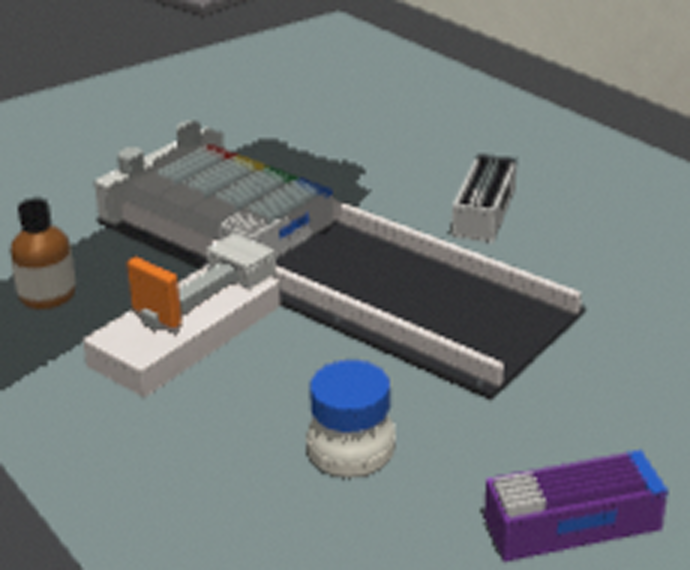

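The views show the row closed and flush against the stop (side crop, red tab at (215,152)). The tab is at wrist (119,138). I'll compute the tab pose and the mag4 rear edge (row 126) from this view.

```bash
python3 - <<'E'
from h import *
z=np.load("wrist5_pose.npz"); R,pos=z['R'],z['pos']; c=viewer.calibration("wrist"); T=np.array(c['T_tool_cam'])
p=cv2.imread("pics/wrist5.png"); hsv=cv2.cvtColor(p,cv2.COLOR_BGR2HSV)
m=cv2.inRange(hsv,(4,180,100),(18,255,255)); m[:100]=0
k,l,st,ce=cv2.connectedComponentsWithStats(m); i=1+np.argmax(st[1:,4]); print(st[i],ce[i])
def wp(u,v,zz):
    o=R@T[:3,3]+pos; d=R@T[:3,:3]@np.array([(u-c['cx'])/c['fx'],(v-c['cy'])/c['fy'],1]); return o+d*(zz-o[2])/d[2]
a=np.deg2rad(13.45); ex=np.array([np.cos(a),np.sin(a)]); ey=np.array([-ex[1],ex[0]]); O=np.array([.5861,.0383])
tr=lambda P:np.array([(P[:2]-O)@ex,(P[:2]-O)@ey])
x,y,w,h=st[i][:4]
for nm,u,v,hh in [("tab tl outer",x,y,.06),("tab bottom",x+6,y+h,.06),("mag4 rear",250,126,.032),("oil cap",93,21,.068)]:
    P=wp(u,v,hh); print(nm,P.round(4),tr(P).round(4))
cv2.imwrite("pics/w5c.png",cv2.resize(p[90:180,80:220],None,fx=5,fy=5,interpolation=cv2.INTER_CUBIC))
W=lambda x,y:(O+x*ex+y*ey).round(4)
print("pre-push",W(-.170,.009),"end",W(-.144+.055-.011,.009))
E
```

```text
[109 119  22  38 552] [119.2826087  135.88768116]
tab tl outer [0.4484 0.0369 0.06  ] [-0.1342  0.0307]
tab bottom [0.4574 0.0009 0.06  ] [-0.1339 -0.0065]
mag4 rear [0.5823 0.0583 0.032 ] [0.001  0.0204]
oil cap [0.4317 0.1173 0.068 ] [-0.1318  0.1127]
pre-push [0.4187 0.0075] end [0.4867 0.0238]
```

View pics/w5c.png

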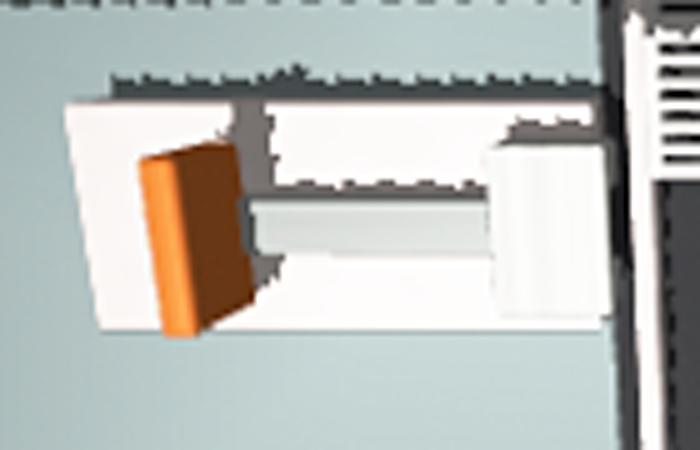

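>>> move_arm([
  [0,0,0,0,0,10,-1],
  [0,0,0,0,0,10,-1],
  [0,0,0,0,0,10,-1],
  [0,0,0,0,0,10,-1],
  [0,0,0,0,0,10,-1],
  [0,0,0,0,0,10,-1],
  [0,0,0,0,0,10,-1],
  [0,0,0,0,0,10,-1],
  [0,0,0,0,0,10,-1],
])

```text
clock: 10.5
position: [0.5907, 0.0168, 0.211]
ee_rot: [0.993, 0.114, -0.002, -0.0]
ft_force: [-0.4, -0.0, 0.4]
grip_width: 0.003
```

>>> move_arm([
  [-0.0334,-0.0065,0,0,0,0,-1],
  [-0.0334,-0.0065,0,0,0,0,-1],
  [-0.0334,-0.0065,0,0,0,0,-1],
  [-0.0334,-0.0065,0,0,0,0,-1],
  [-0.0334,-0.0065,0,0,0,0,-1],
  [0,0,0,0,0,0,-1],
  [0,0,0,0,0,0,-1],
])

```text
clock: 11.38
position: [0.4216, 0.0095, 0.2126]
ee_rot: [0.993, 0.117, -0.0, -0.0]
ft_force: [0.9, -0.2, 0.1]
grip_width: -0.001
```

```bash
python3 - <<'E'
from h import *
from workcell import manip
from scipy.spatial.transform import Rotation as Ro
o=manip.get_obs(); R=Ro.from_quat(o['ee_rot']).as_matrix(); pos=np.array(o['position']); 
a=np.deg2rad(13.45); ex=np.array([np.cos(a),np.sin(a)]); ey=np.array([-ex[1],ex[0]]); O=np.array([.5861,.0383])
print(pos.round(4),"track",((pos[:2]-O)@ex).round(4),((pos[:2]-O)@ey).round(4),"yaw",np.rad2deg(np.arctan2(R[1,0],R[0,0])).round(2),R[:,2].round(3),"q",o['joint_pos'].round(2))
p,d=viewer.camera("wrist"); cv2.imwrite("pics/wrist6.png",p[:,:,::-1])
E
```

```text
[0.4216 0.0095 0.2126] track -0.1667 0.0103 yaw 13.45 [-0.001  0.    -1.   ] q [ 0.49 -0.09 -0.58  1.96 -0.05  1.26 -1.41]
```

View pics/wrist6.png

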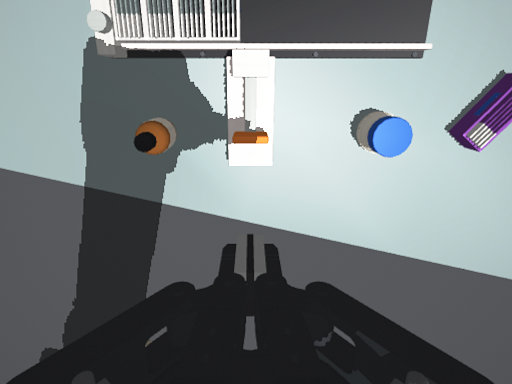

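The tab (wrist column 250, row 138) is straight ahead of the fingers. The bottle at (152,137) and the jar at (390,135) are well to the sides. I'll descend to z of about 0.038.

>>> move_arm([
  [0,0,0.04,0,0,0,-1],
  [0,0,0.04,0,0,0,-1],
  [0,0,0.04,0,0,0,-1],
  [0,0,0.03,0,0,0,-1],
  [0,0,0.015,0,0,0,-1],
  [0,0,0.01,0,0,0,-1],
  [0,0,0,0,0,0,-1],
])

```text
clock: 12.3
position: [0.4217, 0.0099, 0.0383]
ee_rot: [0.993, 0.117, -0.0, -0.0]
ft_force: [0.4, 0.4, -1.0]
grip_width: -0.003
```

```bash
python3 - <<'E'
from h import *
p,d=viewer.camera("side"); cv2.imwrite("pics/side7.png",cv2.resize(p[130:320,110:340,::-1],None,fx=3,fy=3,interpolation=cv2.INTER_CUBIC))
E
```

```text
(no output)
```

View pics/side7.png

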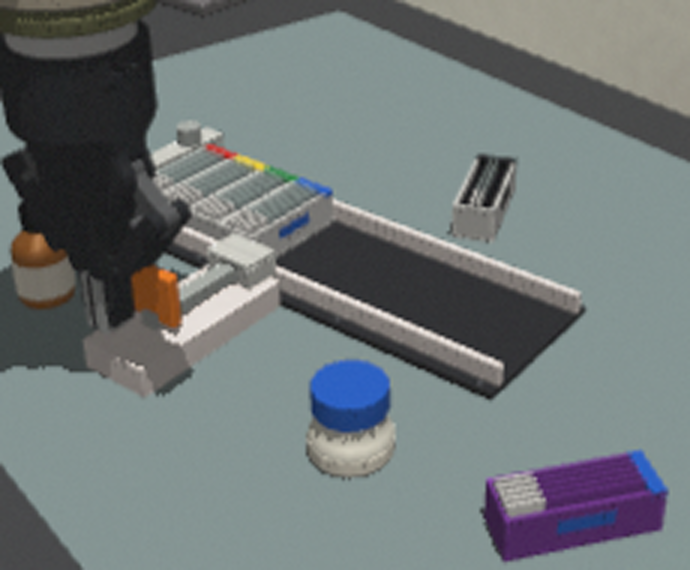

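The fingertips are behind the tab (crop (115,300)) and clear of it. Pushing.

>>> move_arm([
  [0.005,0,0,0,0,0,-1],
  [0.005,0,0,0,0,0,-1],
  [0.005,0,0,0,0,0,-1],
  [0.006,0,0,0,0,0,-1],
  [0.007,0,0,0,0,0,-1],
  [0.007,0,0,0,0,0,-1],
  [0.007,0,0,0,0,0,-1],
  [0.007,0,0,0,0,0,-1],
  [0.006,0,0,0,0,0,-1],
  [0.004,0,0,0,0,0,-1],
])

```text
clock: 13.6
position: [0.4792, 0.0236, 0.0382]
ee_rot: [0.993, 0.117, -0.0, 0.0]
ft_force: [-1.2, -1.9, -0.5]
grip_width: -0.0
```

>>> move_arm([
  [0.002,0,0,0,0,0,-1],
  [0.001,0,0,0,0,0,-1],
  [0.001,0,0,0,0,0,-1],
])

```text
clock: 13.98
position: [0.4827, 0.0245, 0.0383]
ee_rot: [0.993, 0.117, -0.0, 0.0]
ft_force: [-0.6, -1.6, -0.4]
grip_width: 0.001
```

>>> move_arm([
  [0.001,0,0,0,0,0,-1],
  [0.001,0,0,0,0,0,-1],
  [0.001,0,0,0,0,0,-1],
])

```text
clock: 14.35
position: [0.4858, 0.0252, 0.0383]
ee_rot: [0.993, 0.117, -0.0, 0.0]
ft_force: [-1.9, -0.9, -0.4]
grip_width: 0.002
```

```bash
python3 - <<'E'
from h import *
p,d=viewer.camera("side"); cv2.imwrite("pics/side8.png",cv2.resize(p[130:320,110:340,::-1],None,fx=3,fy=3,interpolation=cv2.INTER_CUBIC))
E
```

```text
(no output)
```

View pics/side8.png

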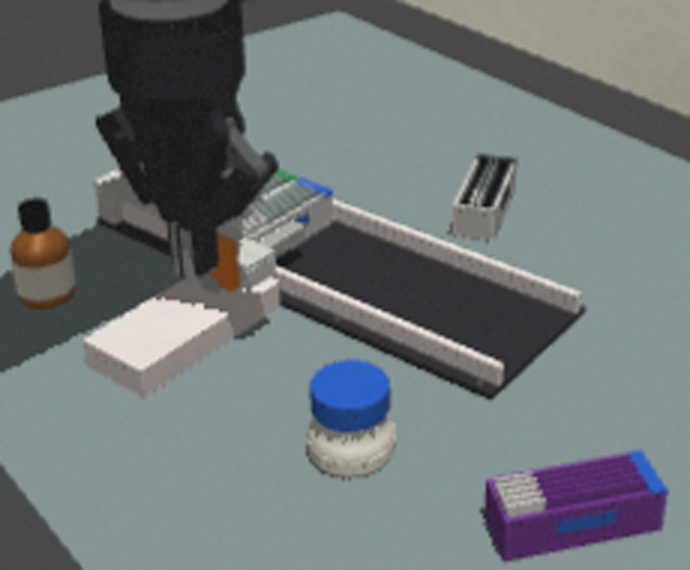

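The bolt bar shows behind mag4 at crop (290,240). I'll creep to the hard stop.

>>> move_arm([
  [0.001,0,0,0,0,0,-1],
  [0.001,0,0,0,0,0,-1],
])

```text
clock: 14.65
position: [0.4863, 0.0253, 0.0381]
ee_rot: [0.993, 0.117, -0.002, 0.0]
ft_force: [-11.5, -3.1, 9.5]
grip_width: 0.004
```

>>> move_arm([
  [0.001,0,0,0,0,0,-1],
  [0.001,0,0,0,0,0,-1],
])

```text
clock: 14.9
position: [0.4863, 0.0253, 0.0377]
ee_rot: [0.993, 0.117, -0.004, 0.001]
ft_force: [-20.2, -4.5, 14.0]
grip_width: -0.002
```

The push met a hard stop at 20 N with no further travel, so the bolt is home. I'll draw back and rise.

>>> move_arm([
  [-0.004,0,0,0,0,0,-1],
  [-0.01,0,0,0,0,0,-1],
  [-0.02,0,0,0,0,0,-1],
  [0,0,-0.03,0,0,0,-1],
  [0,0,-0.05,0,0,0,-1],
  [0,0,-0.05,0,0,0,-1],
  [-0.03,0,-0.04,0,0,0,-1],
  [0,0,0,0,0,0,-1],
  [0,0,0,0,0,0,-1],
])

```text
clock: 16.02
position: [0.4273, 0.0111, 0.208]
ee_rot: [0.993, 0.117, 0.0, 0.0]
ft_force: [-0.1, 0.8, -0.9]
grip_width: -0.004
```

```bash
python3 - <<'E'
from h import *
from workcell import manip
from scipy.spatial.transform import Rotation as Ro
o=manip.get_obs(); print(o['position'],o['clock'])
p,d=viewer.camera("side"); cv2.imwrite("pics/side9.png",cv2.resize(p[130:320,110:340,::-1],None,fx=3,fy=3,interpolation=cv2.INTER_CUBIC))
X=cloud(viewer.calibration("side"),d); hsv=cv2.cvtColor(p,cv2.COLOR_RGB2HSV)
a=np.deg2rad(13.45); ex=np.array([np.cos(a),np.sin(a)]); ey=np.array([-ex[1],ex[0]]); O=np.array([.5861,.0383])
m=cv2.inRange(hsv,(4,180,60),(18,255,255))>0; m&=(d>0)&(X[...,2]>.024)&(X[...,2]<.063)
Q=X[m]; tx=(Q[:,:2]-O)@ex; ty=(Q[:,:2]-O)@ey; k=(abs(ty-.009)<.03)
print("orange n",k.sum(),"track x",np.percentile(tx[k],[2,50,98]).round(4),"y",np.percentile(ty[k],[2,98]).round(4))
p,d=viewer.camera("wrist"); cv2.imwrite("pics/wrist9.png",p[:,:,::-1])
E
```

```text
[0.42729276 0.01110788 0.20799232] 16.025
orange n 222 track x [-0.0892 -0.0878 -0.0838] y [-0.0101  0.024 ]
```

View pics/side9.png

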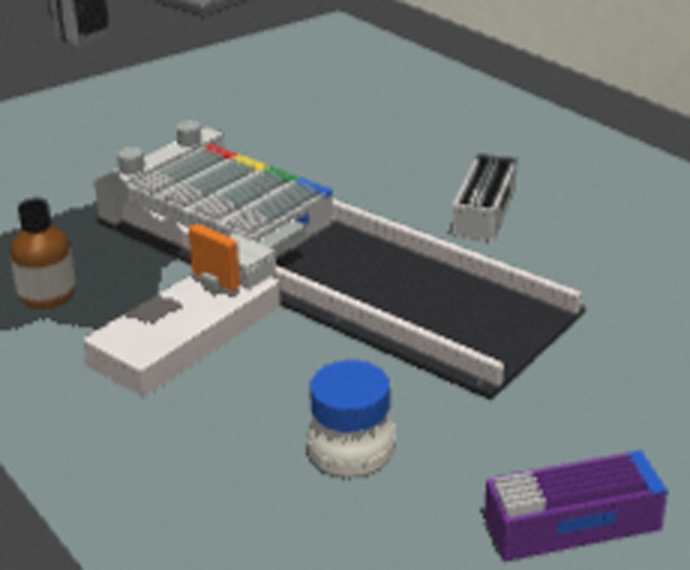

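View pics/wrist9.png

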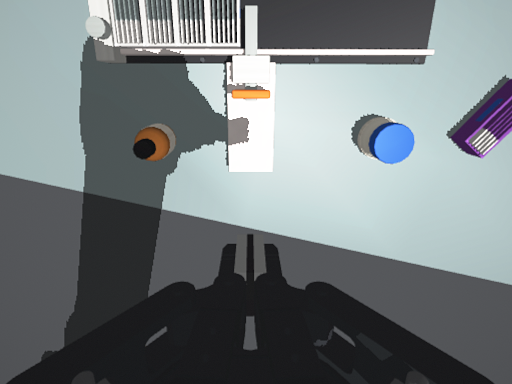

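The tab's outer face is at track x of about -0.089, so the travel is about 55 mm. The bolt crosses behind mag4 (wrist (251,25)), the row sits closed at the stop, and the arm is clear. Handing in.

```bash
python3 -c "
from workcell import manip
print(manip.hand_in())"
```

```text
the job is handed in; nothing more can be done
None
```

I pushed the four magazines as one closed train from behind mag4 until the row met the end stop, then pushed the orange tab until the bolt hit its hard stop. I then drew the arm clear and handed in at about 16 s of the 45 s allowed. The hand-in gives no verdict.

**Row:** the push stopped moving at about 11.5 N. mag4's rear face then measured track y of about 20.4 mm, against 20 mm expected. The pictures show the row closed and flat.

**Bolt:** the push ended at about 20 N with no further travel. The tab's outer face measured track x of about -89 mm, which is about 55 mm of travel.

**Other objects:** the spare, bottle, jar and purple look-alike look unmoved in the last pictures. I judged this by eye only.

**Disagreements:** the scene and side cameras differed by up to 5 mm on the first measurements. The wrist view and the contact positions agreed with the averaged track frame to about 3 mm or better. No check failed.

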